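Hold the suction elbow against the pump for bolting

TASK

Pick up the flanged elbow that stands on the bench and hold it up against the pump's suction port, flange to flange and bolt holes in line, with its other flange hanging straight down clear of the bench. Press it squarely on the port's rubber gasket with a steady push of about 12 N (never more than 25 N, which crushes the gasket) for a few seconds, so that a workmate can fit the two bolts. Finish while still gripping and pressing it: do not let go or put it down, and leave the other things on the bench where they are.

Things in the scene. Friction and masses are not known exactly. Their poses are not given: they have to be found in the camera images.
- elbow: Loose bare cast-aluminium 90-degree pipe elbow, 0.3 to 0.5 kg, a two-bolt oval flange on each end, standing upright on its lower one. Origin: centre of that flange's underside; z up. The 38 mm round pipe rises from the origin, bends (centre-line radius 28 mm) and runs along +y, axis 68 mm up, to the upright flange. Lower flange 48 (x) x 78 (y) x 10 mm. Centre of mass near y = 23, z = 43 mm.
- elbow_face (a point): Centre of the flat face of the elbow's upright flange, 68 mm along +y and 68 mm up from the elbow's origin; axes as the elbow, the face looks to +y. This flange is 10 mm thick, 48 mm wide in x and 78 mm tall (29 to 107 mm above the origin), with one bolt hole 29 mm above and one 29 mm below its centre.
- elbow_grip (a point): On the axis of the elbow's level pipe, 40 mm along +y and 68 mm up from the origin, 28 mm behind the flange face and 18 mm behind the flange's back: a good place to grip from above, a finger each side of the 38 mm pipe, closing along the elbow's x.
- pump: Grey motor pump fixed on the bench: channel-iron bed, round casing of 150 mm diameter, finned motor. Origin: on the bench straight below the suction port's face; z up. The port looks to -y; casing (front 50 mm behind the port's face, top 190 mm, top nozzle 231 mm above the bench) and motor lie to +y. When fitted, the elbow's x, y, z axes point the same way as the pump's.
- port (a point): Centre of the metal face of the pump's suction port, 115 mm above the bench; axes as the pump, the face looks to -y. Its oval flange has the elbow flange's outline, a bolt hole above and one below. The 5 mm gasket sits on this face, so an elbow that just touches has its face centre at x = z = 0, y = -5 mm from here.
- gasket_face (a point): Centre of the outer face of the rubber gasket, 5 mm in front (-y) of the port's face; moves back as the gasket is squeezed.
- gasket (a joint): How far the soft rubber gasket is squeezed, in m: 0 free, at most 0.004. It pushes back like a spring with 5 N per mm, so 12 N squeezes it 2.4 mm; past 4 mm it is solid.
- nipple: Bystander: a straight aluminium pipe piece standing on one oval flange, 80 mm tall. Origin under its flange. Not the part to use.
- spool: Bystander: spool of copper wire standing on end, 72 mm diameter, 65 mm tall. Origin under its centre.
- spanner: Bystander: spanner 170 mm long lying flat. Origin under its middle, length along x.
- screwdriver: Bystander: screwdriver 200 mm long lying along its x. Origin under its middle.
- mallet: Bystander: hammer with a wooden handle and a black rubber head, 220 mm long, lying along its x. Origin under its middle.
- bearing: Bystander: steel ball bearing lying flat, 52 mm diameter, 15 mm high. Origin under its centre.
- bolt_tray: Bystander: open steel tray with bolts, 85 x 100 x 24 mm. Origin under its centre.
- grease_tin: Bystander: closed tin of 68 mm diameter, 75 mm tall. Origin under its centre.
Not all that is in view belongs to the job. What is shaped like the elbow but blue, brown or purple is not meant.

How it is judged (in metres and radians):
On the way, in this order (a step that is already met when the one before it is completed fails the run):
1. the elbow is lifted off the bench in the fingers (height (world z) of elbow above 0.02 m and contact force between the fingers and elbow above 2 N), for 0.2 s.
2. the elbow is pressed squarely on the port's gasket, holes in line, with 6 to 18 N for 2 s (x of elbow_face in the frame of port between -0.004 and 0.004 m and z of elbow_face in the frame of port between -0.004 and 0.004 m and angle between the y axis of elbow and the y axis of pump, either way round below 0.07 rad and angle between the z axis of elbow and the z axis of pump, either way round below 0.07 rad and value of joint gasket above 0.001 m and contact force between elbow and pump between 6 and 18 N), for 2 s.
At the end, for the whole second after the job is handed in: Still in the fingers, the elbow stays pressed on the gasket with 6 to 18 N (squeezed over 1 mm), its face centre within 4 mm of the port's axis sideways and in height, square and upright within 0.07 rad, lower flange over 30 mm above the bench, at rest (under 10 mm/s) (all of step 2 and contact force between the fingers and elbow above 2 N and height (world z) of elbow above 0.03 m and linear speed of elbow below 0.01 m/s); the arm keeps its last pose, push and grip.
It fails at once if the elbow is pressed on the gasket or knocked against the pump with more than 25 N (contact force between elbow and pump above 25 N).
It fails at once if another thing on the bench is moved by more than 20 mm (distance of any of nipple, spool, spanner, screwdriver, mallet, bearing, bolt_tray, grease_tin from where it was at the start of the episode above 0.02 m).
It also fails if it takes over 56 s, if anything falls off the work surface, if the arm or the gripper's body presses on something with over 40 N, if the wrist force passes 120 N, or if a joint passes its speed limit or range.

ROBOT

A 6-joint arm with a two-finger parallel gripper is mounted at the origin on the work surface. World frame = base frame: x ahead of the robot, y to its left, z up, the work surface at z = 0. Lengths are in mm, angles in rad, forces in N, time in s.
With the tool pointing down it reaches from about 350 to 975 mm from the base axis. Payload 7.1 kg.
Tool frame: the origin (TCP) lies at the very end of the fingers, on their centre line; the grasp point (between the pads) lies 19 mm behind it; y points along the fingers, x is the direction in which the jaws open and shut, and the axes are right-handed (so a half turn about y gives the same grasp; the last joint's range is limited). The gripper opens to 88 mm and grips with 3 to 60 N. Pads are 20 mm wide; open, the fingers measure 115 mm over their backs; the gripper's body (75 mm by 178 mm) begins 61 mm behind the grasp point.
Start: joints at [1.175, 0.423, 1.63, -0, 1.089, -0.019], TCP at [229.934, 581.149, 202.675] pointing down, gripper open.
Joint ranges: [-3, 3], [-0.9, 2.11], [0.09, 2.58], [-1.31, 4.45], [0.11, 2.69], [-2.54, 2.54]. Speed limits (rad/s): [2.39, 2.39, 3.01, 3.14, 3.14, 3.14].

INTERFACE

Orientations are given as a rotation vector (axis times angle).
In Python, from workcell import ctrl gives the robot as it stands. The module is installed in compiled form; this text tells all that it offers.
- The arm moves only by the tool carry_out, never from a script. Its arguments are lists of equal length, an entry for each row: "delta_pos": the shift along the tool's x, y, z in cm, a list of three; "rotation": the turn, a rotation vector about the tool's x, y, z in rad, a list of three. In form: {"delta_pos": [[dx, dy, dz], ...], "rotation": [[wx, wy, wz], ...]}. A call has 1 to 12 rows; each row is the pose to reach, as a shift and turn from the pose commanded when the call began, along the tool's axes at that moment; what a row does not reach only later rows make up. A row lasts 1/12 s, in which the tool goes at most 41.7 mm and 7.16 degrees, less where a joint would pass 70% of its speed; a pose out of reach is approached as far as the arm can. A call with a gripper value outside its range is refused whole. "hand" is the closure in counts, from 0 (fully open) to 255 (shut), set as the call begins (left out, the last holds). The fingers move at their own pace and stop on an object; the grip force is fixed at half the most. Time passes only in rows, so rows that repeat a pose let the fingers close. It gives the time, the measured TCP pose, the force and the opening at its end, in the units of the state.
- ctrl.get_obs(): the state, without advancing time (a new reading comes with each control period).
- ctrl.get_image(name): name is "side" or "top" or "wrist"; returns the picture (400x640x3 uint8, red, green, blue); there is no depth.
- ctrl.camera_info(name): a dict with "fov_y" (degrees; the focal length in pixels is half the picture's height over the tangent of half this angle, whatever the lens; pixels are square), "cx", "cy" (the principal point, pixels), "k1" (the pictures are not rectified: a ray, as slopes to the right and down, at radius r is drawn at 1 + k1 r^2 times it, then the intrinsics apply), "R" (3x3) and "t" (3): a world point X has camera coordinates R X + t; the wrist camera has in their place "T_tool_cam" (4x4, takes a point from camera to tool coordinates, whose origin is the TCP and whose axes are the tool frame's). Camera axes: x right, y down, z forward; pixel columns grow to the right and rows downward; lengths in mm; the calibration is good to about 2 mm. A picture is of the moment at which its call begins: read the wrist's pose just before it. camera_info takes no time and is no camera call.
- ctrl.close_job(): hands the job in, once; it reports no verdict.
The state is a dict: "t": time; "qpos": joint angles; "qvel": joint speeds; "joint_torque": joint torques, N m; "ee_pos": TCP position; "orientation": TCP orientation; "ft_force": force on the tool from outside, world axes, zero at the start; "moment": the same for the moment, N m; "width": finger opening in mm.
Only numpy, scipy, OpenCV 4.12 (cv2) and the standard library are available. Lean on these libraries where they do the work, as an engineer would, in place of code of your own. Each camera call takes 0.05 s, during which the arm holds its last target.

## Working session

There is one attempt and no reset: what is moved stays moved. The work goes in short steps, Python scripts to look and compute and a tool call to move; the robot and the scene stay as the last step left them, time stands still between calls to the robot, and variables do not carry over. Pictures are saved under pics/ and viewed, and the job is handed in when it is done.

Besides the shell and the picture viewer there is one more tool, called as name(argument=value, ...) on one line, values as JSON. carry_out: Moves the arm, as the interface text tells. Its arguments: {"type":"object","properties":{"delta_pos":{"type":"array","items":{"type":"array","items":{"type":"number"}}},"rotation":{"type":"array","items":{"type":"array","items":{"type":"number"}}},"hand":{"type":"number"}},"required":["delta_pos","rotation"]}

```bash
mkdir -p pics
python3 - <<'E'
from workcell import ctrl
import cv2,numpy as np
print(ctrl.get_obs())
for n in ["side","top","wrist"]:
    print(n,ctrl.camera_info(n))
    cv2.imwrite(f"pics/{n}0.png",ctrl.get_image(n)[:,:,::-1])
E
```

```text
{'t': 0.0, 'qpos': array([ 1.17499509e+00,  4.23784524e-01,  1.63067941e+00, -2.03072204e-05,
        1.08860455e+00, -1.90249446e-02]), 'qvel': array([-5.83932751e-04,  2.49183109e-04,  8.64632785e-04, -1.65634075e-04,
       -7.97025495e-04,  4.28798966e-05]), 'joint_torque': array([ 3.58072240e-03, -5.44634879e+01, -2.73669684e+01,  6.43502106e-02,
        2.27346062e-02, -1.47103233e-04]), 'ee_pos': array([229.72577335, 580.62679386, 201.94104553]), 'orientation': array([-1.36505238, -0.92644033,  0.92846337]), 'ft_force': array([ 0.12497669,  0.21577784, -0.79550243]), 'moment': array([-0.01314476,  0.02221369, -0.04428337]), 'width': 87.85066206552612}
side {'fov_y': 44.542920483829135, 'cx': 311.36011937259735, 'cy': 204.1011923101044, 'k1': -0.029225956303926295, 'R': array([[ 0.78422124, -0.62036472,  0.01202758],
       [-0.42939839, -0.55660384, -0.71120263],
       [ 0.44789962,  0.55257559, -0.70288417]]), 't': array([-543.38506774,  167.67247251, 1243.04340519])}
top {'fov_y': 55.713257407196494, 'cx': 315.21160324457264, 'cy': 197.3108326847654, 'k1': 0.02618224898695597, 'R': array([[ 0.0074747 , -0.99992997,  0.00917473],
       [-0.99428784, -0.00840878, -0.10640014],
       [ 0.10646984, -0.00832702, -0.99428106]]), 't': array([-255.9002818 ,  525.02517983, 1075.51173677])}
wrist {'fov_y': 63.970727797941606, 'cx': 315.0342703205851, 'cy': 193.41410024577146, 'k1': -0.04582233221017956, 'T_tool_cam': array([[ 9.99998810e-01, -1.35313622e-03,  7.40460990e-04,
        -1.64531792e-01],
       [-1.10359340e-03, -2.92254071e-01,  9.56340075e-01,
        -1.81888245e+02],
       [-1.07765566e-03, -9.56339755e-01, -2.92255217e-01,
         8.05111324e+01],
       [ 0.00000000e+00,  0.00000000e+00,  0.00000000e+00,
         1.00000000e+00]])}
```

View pics/top0.png

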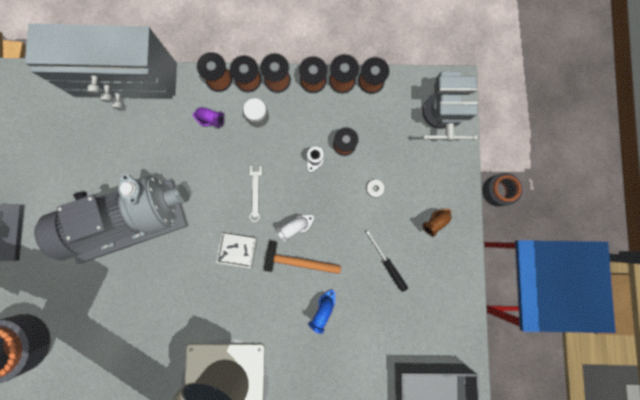

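View pics/side0.png

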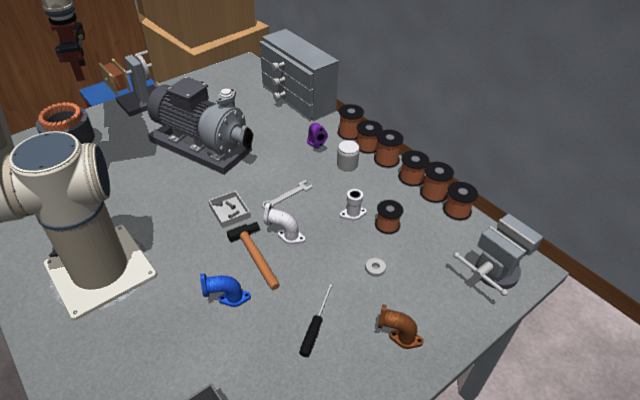

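View pics/wrist0.png

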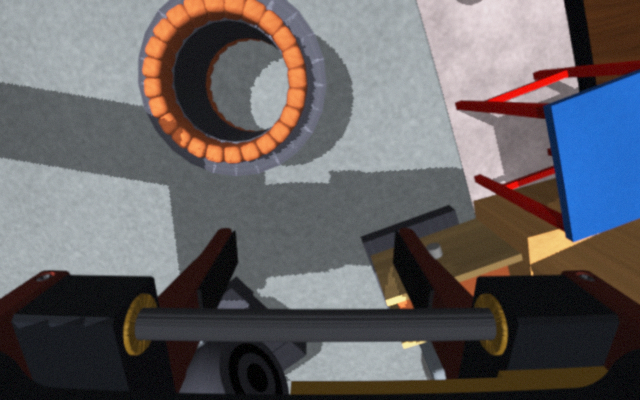

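Candidates: the bare aluminium elbow is at top (295,227) and side (283,223). The look-alikes are blue at top (322,312), brown at (438,221), purple at (209,117), and the white nipple at (314,157), which is straight. I choose the bare aluminium one and will check it in close crops.

Run:
```python
import cv2
def crop(n,x,y,w,h,s,o):
    im=cv2.imread(f"pics/{n}.png")[y:y+h,x:x+w]
    cv2.imwrite(f"pics/{o}.png",cv2.resize(im,None,fx=s,fy=s,interpolation=cv2.INTER_CUBIC))
crop("top0",255,190,80,60,10,"c_top_elbow")
crop("side0",250,190,70,60,10,"c_side_elbow")
crop("top0",110,160,90,66,8,"c_top_pump")
crop("side0",190,80,80,100,6,"c_side_pump")
```

```text
(no output)
```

View pics/c_top_elbow.png

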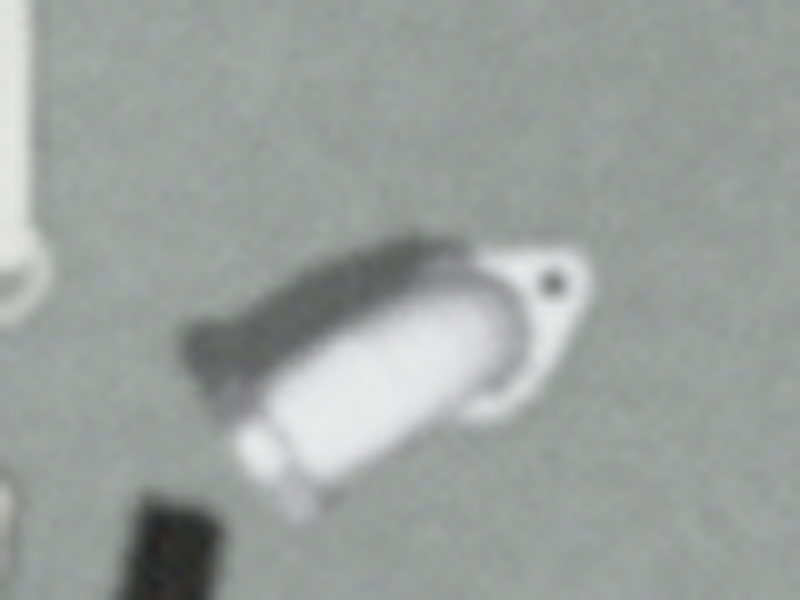

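View pics/c_side_elbow.png

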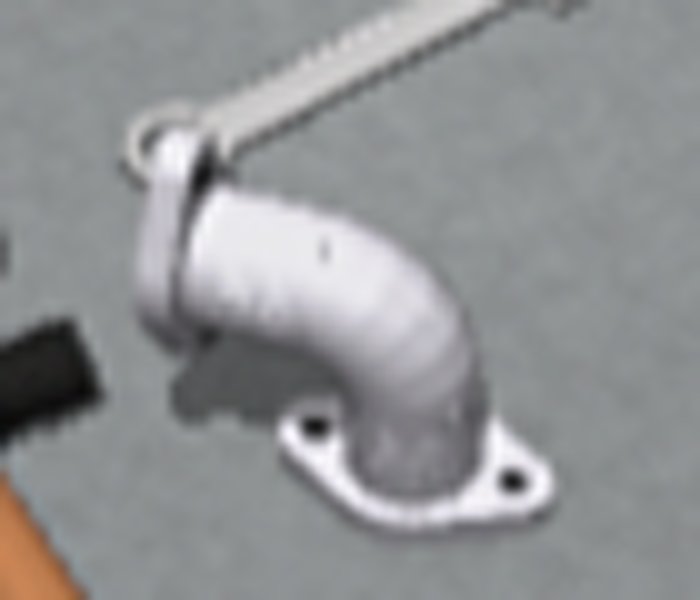

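View pics/c_top_pump.png

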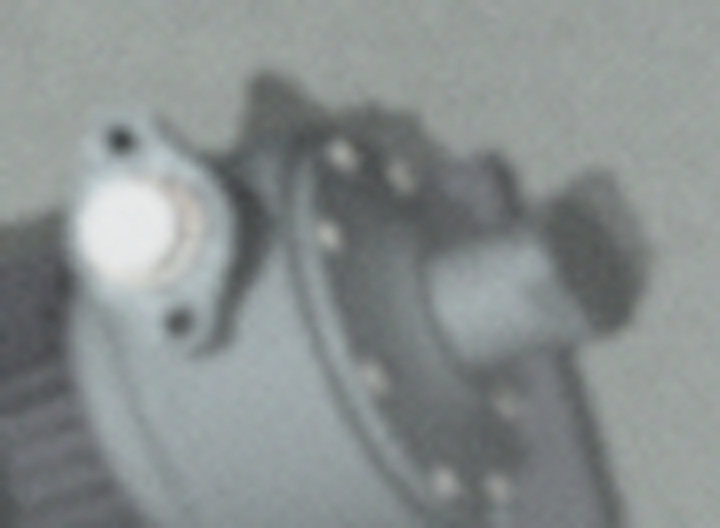

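View pics/c_side_pump.png

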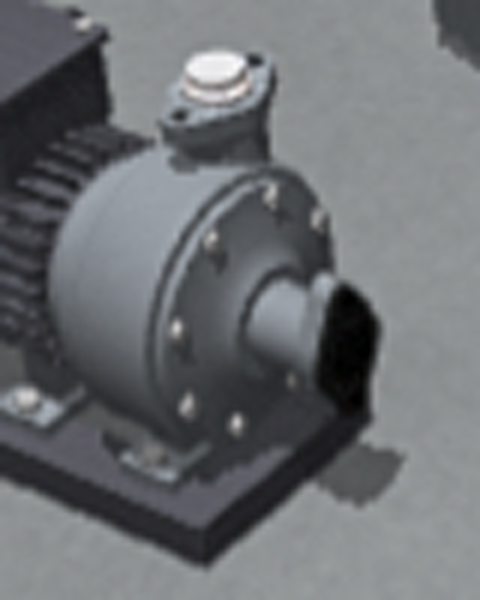

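```bash
cat > h.py <<'E'
import numpy as np,cv2
from scipy.optimize import least_squares
from scipy.spatial.transform import Rotation as Ro
from workcell import ctrl
def caminfo(n,pose=None):
    c=ctrl.camera_info(n); f=200/np.tan(np.radians(c["fov_y"]/2))
    if n=="wrist":
        p,o=pose; T=np.eye(4);T[:3,:3]=Ro.from_rotvec(o).as_matrix();T[:3,3]=p
        W=np.linalg.inv(T@c["T_tool_cam"]); R,t=W[:3,:3],W[:3,3]
    else: R,t=np.array(c["R"]),np.array(c["t"])
    return dict(f=f,cx=c["cx"],cy=c["cy"],k=c["k1"],R=R,t=t)
def proj(c,X):
    Y=np.atleast_2d(X)@c["R"].T+c["t"]; s=Y[:,:2]/Y[:,2:]; r2=(s**2).sum(1,keepdims=True)
    return s*(1+c["k"]*r2)*c["f"]+[c["cx"],c["cy"]]
def ray(c,uv):
    d=(np.array(uv,float)-[c["cx"],c["cy"]])/c["f"]; s=d.copy()
    for _ in range(20): s=d/(1+c["k"]*(s**2).sum())
    v=c["R"].T@np.r_[s,1]; return -c["R"].T@c["t"], v/np.linalg.norm(v)
def onz(c,uv,z):
    o,v=ray(c,uv); return o+v*(z-o[2])/v[2]
def cp(x,y,s,X,Y): return [(x+.5)/s-.5+X,(y+.5)/s-.5+Y]
def place(P,q):  # q=x,y,yaw
    c,s=np.cos(q[2]),np.sin(q[2]); P=np.atleast_2d(P)
    return np.c_[c*P[:,0]-s*P[:,1]+q[0], s*P[:,0]+c*P[:,1]+q[1], P[:,2]]
def oval(y,n=24):  # flange outline hull in x,z at given y : 48 wide,78 tall ~ hull of circle r24 and end circles r10
    a=np.linspace(0,2*np.pi,120)
    pts=np.vstack([24*np.c_[np.cos(a),np.sin(a)],[0,29]+10*np.c_[np.cos(a),np.sin(a)],[0,-29]+10*np.c_[np.cos(a),np.sin(a)]])
    hh=cv2.convexHull(pts.astype(np.float32))[:,0]
    return np.c_[hh[:,0],np.full(len(hh),y),hh[:,1]]
E
python3 - <<'E'
from h import *
S,T=caminfo("side"),caminfo("top")
obs=[(S,cp(317,427,10,250,190),(0,29,10)),(S,cp(513,482,10,250,190),(0,-29,10)),(T,cp(553,283,10,255,190),(0,-29,10)),
 (S,cp(178,128,10,250,190),(0,63,107)),(T,cp(590,262,10,255,190),(0,-39,10))]
for c,uv,P in obs: print(uv,onz(c,uv,P[2]),P)
f=lambda q:np.concatenate([(proj(c,place(P,q))[0]-uv) for c,uv,P in obs])
for y0 in (0,1,2,3):
    r=least_squares(f,[500,50,y0]); 
    if r.cost<100: print(r.x,r.cost,r.fun.round(2))
q=r.x
print("port rough: ")
for uv in ([347,345],[350,288],[350,405]): print(onz(S,cp(*uv,6,190,80),115))
from scipy.spatial.transform import Rotation as Ro
print(Ro.from_rotvec(ctrl.get_obs()["orientation"]).as_matrix().round(3))
E
```

```text
[281.25, 232.25] [ 439.39993039 -188.15888837   10.        ] (0, 29, 10)
[300.85, 237.75] [ 469.47263344 -236.59748901   10.        ] (0, -29, 10)
[309.85, 217.85] [ 467.9829021  -236.49739127   10.        ] (0, -29, 10)
[267.35, 202.35] [ 423.30166247 -153.8388233   107.        ] (0, 63, 107)
[313.55, 215.75] [ 474.27222573 -247.37163972   10.        ] (0, -39, 10)
[ 454.27953599 -211.69753413    0.51494493] 0.8327003170744347 [-0.19 -0.47 -0.19  0.23  0.15 -0.19  0.65  0.65 -0.59  0.26]
[ 454.27953597 -211.6975342     0.51494494] 0.8327003170743992 [-0.19 -0.47 -0.19  0.23  0.15 -0.19  0.65  0.65 -0.59  0.26]
[ 454.27953567 -211.6975351     0.51494508] 0.8327003170819979 [-0.19 -0.47 -0.19  0.23  0.15 -0.19  0.65  0.65 -0.59  0.26]
[ 454.27953586 -211.69753448    0.51494499] 0.8327003170753385 [-0.19 -0.47 -0.19  0.23  0.15 -0.19  0.65  0.65 -0.59  0.26]
port rough: 
[530.44666063 104.88126787 115.        ]
[557.90375977 144.38676645 115.        ]
[505.24965673  63.40161466 115.        ]
[[ 0.368 -0.    -0.93 ]
 [ 0.93  -0.001  0.368]
 [-0.001 -1.     0.   ]]
```

carry_out(delta_pos=[[0,-5,0],[0,-10,0],[0,-14,0],[-4,-15,-4],[-36.2,-15,-48.1],[-36.2,-15,-48.1],[-36.2,-15,-48.1],[-36.2,-15,-48.1],[-36.2,-15,-48.1],[-36.2,-15,-48.1],[-36.2,-15,-48.1],[-36.2,-15,-48.1]], rotation=[[0,0,0],[0,0,0],[0,0,0],[0,0.1,0],[0,0.84,0],[0,0.84,0],[0,0.84,0],[0,0.84,0],[0,0.84,0],[0,0.84,0],[0,0.84,0],[0,0.84,0]], hand=0)

```text
t: 1.15
ee_pos: [422.1, 261.5, 349.3]
orientation: [-1.553, -0.278, 0.277]
ft_force: [1.4, 0.9, -0.6]
width: 87.9
```

carry_out(delta_pos=[[4.7,0,-22.5],[4.7,0,-22.5],[4.7,0,-22.5],[4.7,0,-22.5],[4.7,0,-22.5],[4.7,0,-22.5],[4.7,0,-22.5],[4.7,0,-22.5]], rotation=[[0,0,0],[0,0,0],[0,0,0],[0,0,0],[0,0,0],[0,0,0],[0,0,0],[0,0,0]])

```text
t: 1.82
ee_pos: [543.8, 67.8, 348.8]
orientation: [-1.553, -0.275, 0.277]
ft_force: [-0.1, -0.3, 0.7]
width: 88.0
```

Run:
```python
from h import *
o=ctrl.get_obs(); np.save("p1.npy",np.r_[o["ee_pos"],o["orientation"]])
print(o["ee_pos"],o["orientation"],o["qpos"],o["qvel"].round(3),Ro.from_rotvec(o["orientation"]).as_matrix().round(3))
cv2.imwrite("pics/wrist1.png",ctrl.get_image("wrist")[:,:,::-1])
```

```text
[543.75248905  67.80664095 348.78222477] [-1.552772   -0.27489357  0.2766739 ] [ 1.02169755e-01  1.69500098e-01  1.63790399e+00  2.95081349e-04
  1.33534146e+00 -2.49383238e-01] [ 0.042 -0.014  0.016  0.006  0.003  0.009] [[ 0.939 -0.001 -0.344]
 [ 0.344  0.     0.939]
 [-0.001 -1.     0.001]]
```

View pics/wrist1.png

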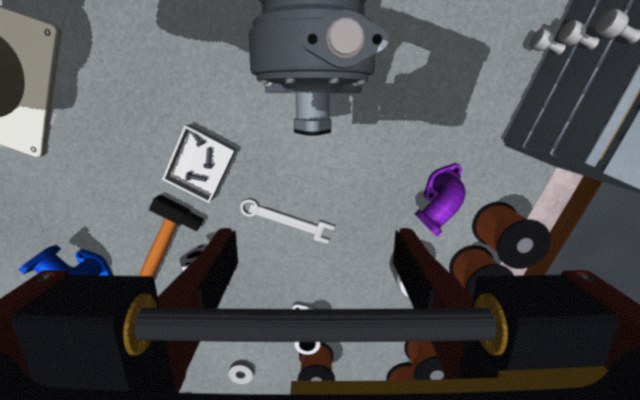

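The port's flange and gasket are at about (312,128), seen edge-on from above. The elbow is hidden behind the left finger. I'll enlarge the port.

Run:
```python
import cv2
im=cv2.imread("pics/wrist1.png")[75:145,270:355]
cv2.imwrite("pics/c_w1.png",cv2.resize(im,None,fx=8,fy=8,interpolation=cv2.INTER_CUBIC))
im=cv2.imread("pics/wrist1.png")[0:150,230:400]
cv2.imwrite("pics/c_w1b.png",cv2.resize(im,None,fx=4,fy=4,interpolation=cv2.INTER_CUBIC))
```

```text
(no output)
```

View pics/c_w1.png

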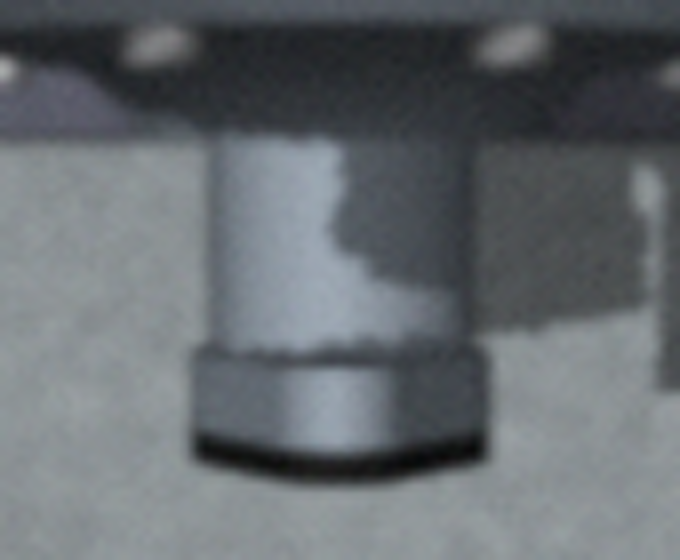

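View pics/c_w1b.png

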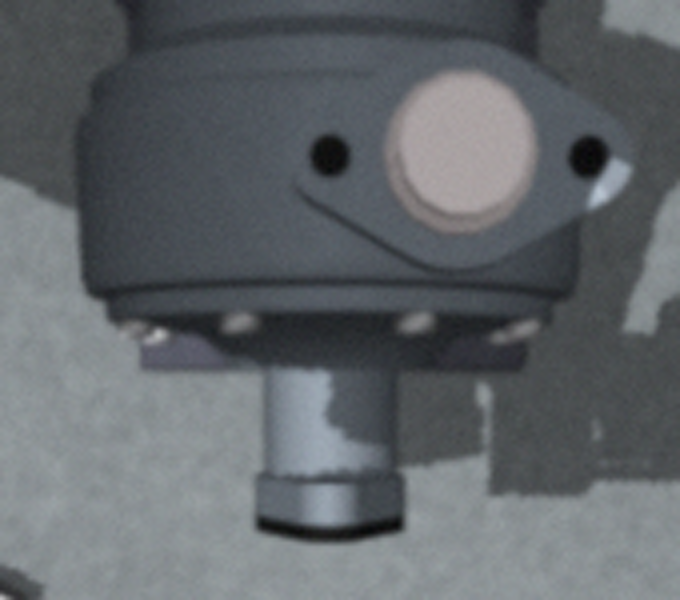

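Run:
```python
from h import *
p=np.load("p1.npy");W=caminfo("wrist",(p[:3],p[3:])); S,T=caminfo("side"),caminfo("top")
c8=lambda x,y:cp(x,y,8,270,75); c4=lambda x,y:cp(x,y,4,230,0)
obs=[(W,c8(192,459),(-24,-5,115)),(W,c8(490,456),(24,-5,115)),(W,c8(194,438),(-24,0,115)),(W,c8(490,434),(24,0,115))]
a,b=onz(W,c4(330,155),231),onz(W,c4(590,157),231); print("nozzle",a,b,np.linalg.norm(b-a),np.arctan2(*(b-a)[1::-1]))
for z in (15,20,30):
    a,b=onz(W,c4(140,370),z),onz(W,c4(527,368),z); print("bed",np.linalg.norm(b-a),np.arctan2(*(b-a)[1::-1]))
f=lambda q:np.concatenate([(proj(c,place(P,q))[0]-uv) for c,uv,P in obs])
r=least_squares(f,[530,105,.3]); print(r.x,r.fun.round(2))
# fixed yaw
q=r.x
for n,c,X,Y,w,h,s in (("side0",S,220,110,50,50,12),("top0",T,165,165,40,40,15),("wrist1",W,270,75,85,70,8)):
    im=cv2.imread(f"pics/{n}.png")[Y:Y+h,X:X+w]; im=cv2.resize(im,None,fx=s,fy=s,interpolation=cv2.INTER_CUBIC)
    for y,col in ((-5,(0,255,0)),(0,(0,0,255))):
        P=oval(y)+[0,0,115]; uv=proj(c,place(P,q)); uv=((uv-[X,Y]+.5)*s).astype(int)
        cv2.polylines(im,[uv[:,None]],True,col,1)
    cv2.imwrite(f"pics/ov_{n}.png",im)
```

```text
nozzle [497.12066721 187.73095862 231.        ] [549.83552666 206.8021505  231.        ] 56.05860118114841 0.3471306331490886
bed 149.30937846405013 0.35519054733373057
bed 147.86178512751863 0.3551905473337304
bed 144.9665984544555 0.35519054733373034
[5.26189261e+02 1.04834658e+02 3.61532795e-01] [ 0.03  0.65  0.14  0.61 -0.33 -0.66  0.15 -0.58]
```

View pics/ov_side0.png

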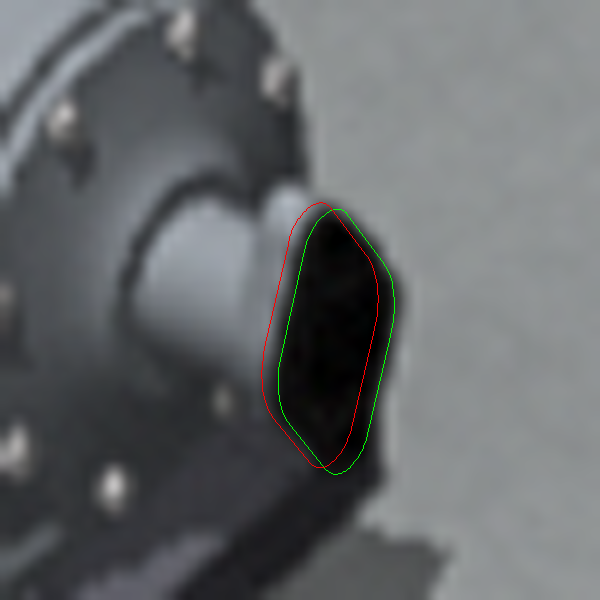

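View pics/ov_top0.png

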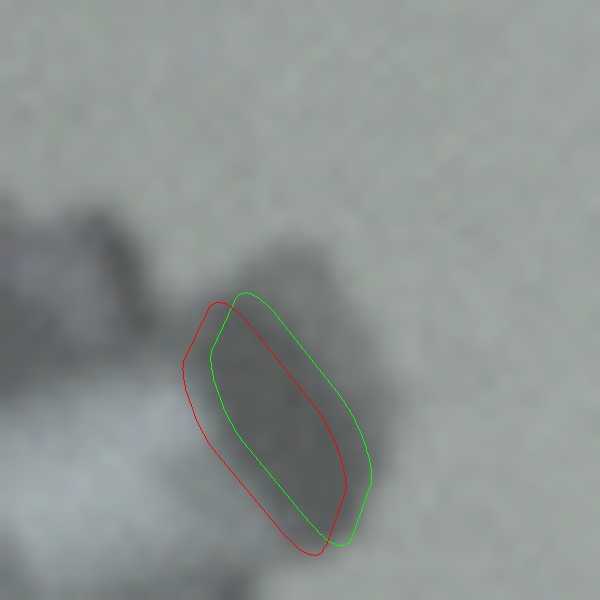

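View pics/ov_wrist1.png

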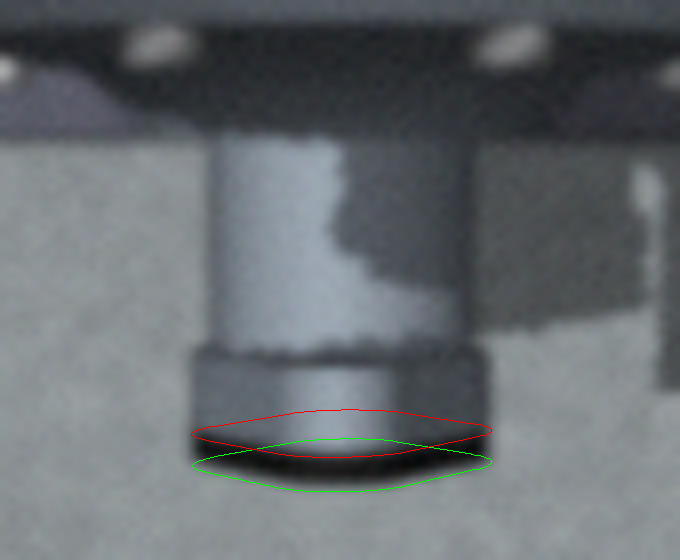

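carry_out(delta_pos=[[-17.9,4.9,-24.1],[-17.9,4.9,-24.1],[-17.9,4.9,-24.1],[-17.9,4.9,-24.1],[-17.9,4.9,-24.1],[-17.9,4.9,-24.1],[-17.9,4.9,-24.1],[-17.9,4.9,-24.1],[-17.9,4.9,-24.1],[-17.9,4.9,-24.1]], rotation=[[0,-0.16,0],[0,-0.16,0],[0,-0.16,0],[0,-0.16,0],[0,-0.16,0],[0,-0.16,0],[0,-0.16,0],[0,-0.16,0],[0,-0.16,0],[0,-0.16,0]])

```text
t: 2.7
ee_pos: [459.2, -218.5, 300.3]
orientation: [-1.532, -0.402, 0.402]
ft_force: [0.0, 1.0, -0.3]
width: 87.8
```

Run:
```python
from h import *
o=ctrl.get_obs(); np.save("p2.npy",np.r_[o["ee_pos"],o["orientation"]])
print(o["ee_pos"],o["orientation"],o["qpos"],o["qvel"].round(3),Ro.from_rotvec(o["orientation"]).as_matrix().round(3))
cv2.imwrite("pics/wrist2.png",ctrl.get_image("wrist")[:,:,::-1])
```

```text
[ 459.15062606 -218.50633908  300.27285052] [-1.53229786 -0.40239318  0.40247631] [-4.67930013e-01  1.42632670e-01  1.78001234e+00  5.73324476e-04
  1.21949434e+00 -9.81601901e-01] [ 0.033 -0.005 -0.006  0.005  0.001  0.004] [[ 0.871 -0.    -0.491]
 [ 0.491  0.001  0.871]
 [ 0.    -1.     0.001]]
```

View pics/wrist2.png

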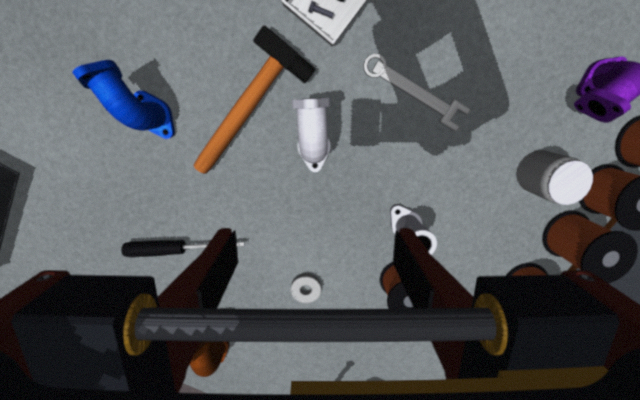

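The elbow is at about (313,130), with its upright flange at (311,103) and its rear bolt lug at (315,167). The mallet and spanner are clear of it.

Run:
```python
from h import *
im=cv2.imread("pics/wrist2.png")[85:180,270:355]
cv2.imwrite("pics/c_w2.png",cv2.resize(im,None,fx=6,fy=6,interpolation=cv2.INTER_CUBIC))
p=np.load("p2.npy");W=caminfo("wrist",(p[:3],p[3:]));q=[454.3,-211.7,.515]
for P in ((0,68,107),(0,58,107),(-24,68,68),(24,68,68),(-24,58,68),(24,58,68),(0,-29,10),(0,-39,10)): print(P,((proj(W,place(P,q))[0]-[270,85]+.5)*6).round(0))
```

```text
(0, 68, 107) [267.  94.]
(0, 58, 107) [267. 148.]
(-24, 68, 68) [152.  92.]
(24, 68, 68) [383.  91.]
(-24, 58, 68) [153. 141.]
(24, 58, 68) [382. 141.]
(0, -29, 10) [269. 491.]
(0, -39, 10) [269. 530.]
```

View pics/c_w2.png

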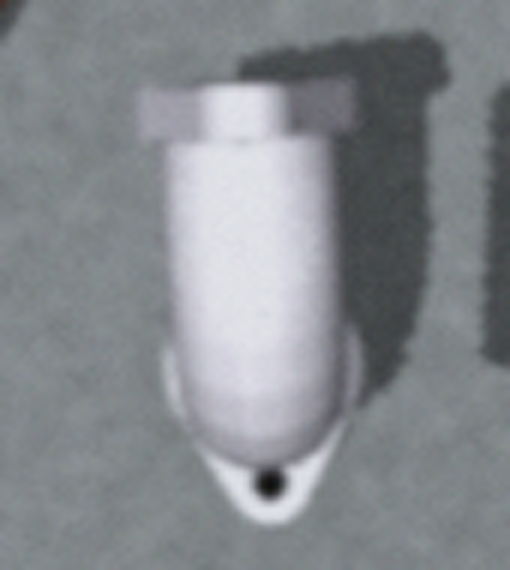

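Run:
```python
from h import *
p=np.load("p2.npy");W=caminfo("wrist",(p[:3],p[3:]));S,T=caminfo("side"),caminfo("top")
c=lambda x,y:cp(x,y,6,270,85)
obs=[(W,c(269,484),(0,-29,10)),(W,c(270,524),(0,-39,10)),(W,c(138,88),(-24,68,68)),(W,c(357,82),(24,68,68)),(W,c(140,136),(-24,58,68)),(W,c(357,131),(24,58,68)),(W,c(246,83),(0,68,107)),(W,c(246,139),(0,58,107)),
(W,c(167,200),(-19,44,68)),(W,c(333,200),(19,44,68))]
f=lambda q:np.concatenate([(proj(k,place(P,q))[0]-uv) for k,uv,P in obs])
r=least_squares(f,[450,-210,.5],loss="soft_l1"); print(r.x,r.fun.reshape(-1,2).round(2).tolist())
q=r.x;print("grip",place((0,40,68),q))
for n,k,X,Y,w,h,s in (("side0",S,250,190,70,60,10),("wrist2",W,270,85,85,95,6)):
    im=cv2.imread(f"pics/{n}.png")[Y:Y+h,X:X+w]; im=cv2.resize(im,None,fx=s,fy=s,interpolation=cv2.INTER_CUBIC)
    O=oval(0); L=[(O+[0,68,68]),(O+[0,58,68]),O[:,[0,2,1]]+[0,0,10]]
    for P in L:
        uv=proj(k,place(P,q)); uv=((uv-[X,Y]+.5)*s).astype(int); cv2.polylines(im,[uv[:,None]],True,(0,255,0),1)
    cv2.imwrite(f"pics/ov2_{n}.png",im)
```

```text
[ 452.19355262 -211.10797587    0.5509951 ] [[-0.38, 0.01], [-0.29, -0.17], [-0.97, 0.05], [1.05, -0.51], [-0.84, 0.29], [1.26, -0.41], [-0.13, 0.3], [0.25, 0.07], [-0.76, 0.83], [1.59, -0.36]]
grip [[ 431.25213986 -177.02781695   68.        ]]
```

View pics/ov2_side0.png

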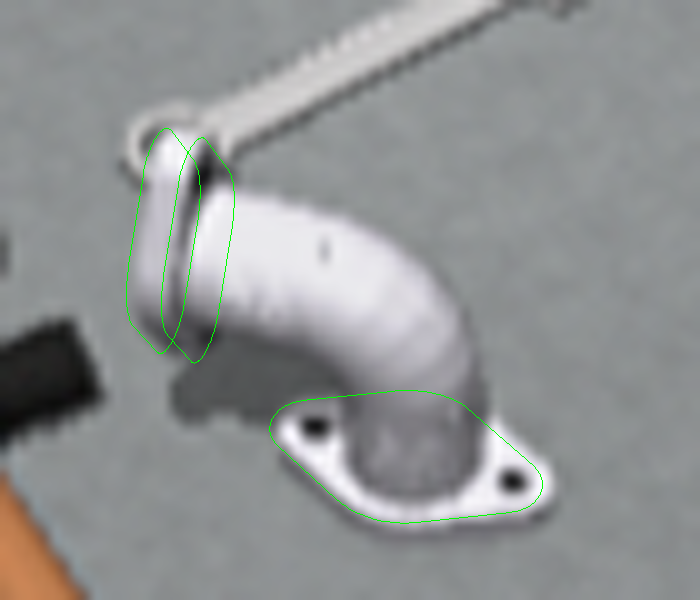

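View pics/ov2_wrist2.png

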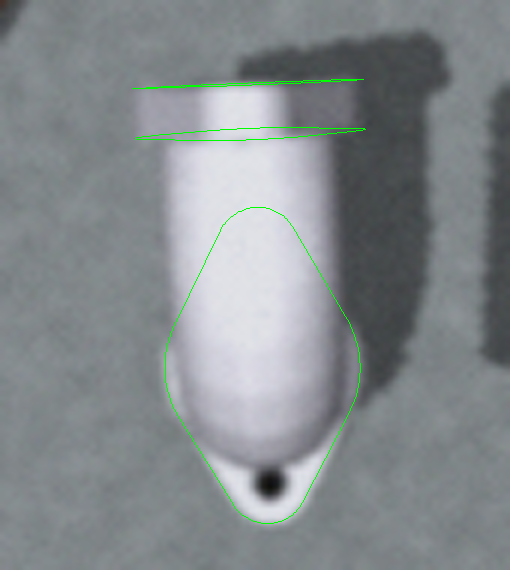

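```bash
cat >> h.py <<'E'
def delta(target,heading):
    o=ctrl.get_obs();R=Ro.from_rotvec(o["orientation"]).as_matrix()
    h=heading; Rt=np.array([[np.cos(h),0,-np.sin(h)],[np.sin(h),0,np.cos(h)],[0,-1,0]])
    print("pos",o["ee_pos"].round(2),"delta cm",(R.T@(np.array(target)-o["ee_pos"])/10).round(3),"rot",Ro.from_matrix(R.T@Rt).as_rotvec().round(4),"ft",o["ft_force"].round(2),"w",o["width"],"t",o["t"])
E
python3 - <<'E'
from h import *
delta([431.3,-177,150],.551); delta([431.3,-177,49],.551)
E
```

```text
pos [ 459.56 -217.96  300.5 ] delta cm [-0.45  15.051  4.95 ] rot [-0.0004 -0.0362  0.0004] ft [-0.19  0.15 -0.13] w 87.59428696536484 t 2.75
pos [ 459.56 -217.96  300.5 ] delta cm [-0.454 25.151  4.946] rot [-0.0004 -0.0362  0.0004] ft [-0.19  0.15 -0.13] w 87.59428696536484 t 2.75
```

carry_out(delta_pos=[[-0.45,4,4.95],[-0.45,8,4.95],[-0.45,12,4.95],[-0.45,15,4.95],[-0.45,15,4.95],[-0.45,15,4.95],[-0.45,15,4.95]], rotation=[[0,-0.036,0],[0,-0.036,0],[0,-0.036,0],[0,-0.036,0],[0,-0.036,0],[0,-0.036,0],[0,-0.036,0]])

```text
t: 3.33
ee_pos: [432.8, -178.1, 152.2]
orientation: [-1.528, -0.434, 0.431]
ft_force: [-0.0, -0.8, 0.2]
width: 87.8
```

Run:
```python
from h import *
delta([431.3,-177,49],.551)
o=ctrl.get_obs(); np.save("p3.npy",np.r_[o["ee_pos"],o["orientation"]])
cv2.imwrite("pics/wrist3.png",ctrl.get_image("wrist")[:,:,::-1])
```

```text
pos [ 432.82 -178.15  152.17] delta cm [-0.082 10.317  0.195] rot [0.0017 0.0006 0.0013] ft [-0.04 -0.77  0.24] w 87.7554629246856 t 3.3333
```

View pics/wrist3.png

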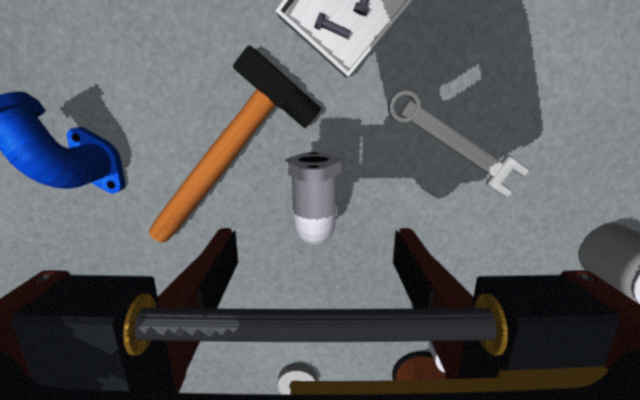

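The elbow is centred between the open fingers, with its pipe at column 314 and the jaws' mid at about 316. The bore and face are at (314,158). I'll descend.

carry_out(delta_pos=[[-0.08,3,0.2],[-0.08,6,0.2],[-0.08,8.5,0.2],[-0.08,10.3,0.2],[-0.08,10.3,0.2],[-0.08,10.3,0.2],[-0.08,10.3,0.2]], rotation=[[0,0,0],[0,0,0],[0,0,0],[0,0,0],[0,0,0],[0,0,0],[0,0,0]])

```text
t: 3.97
ee_pos: [431.3, -178.0, 49.4]
orientation: [-1.53, -0.433, 0.429]
ft_force: [1.1, -0.6, 0.1]
width: 87.8
```

Run:
```python
from h import *
delta([431.3,-177,49],.551)
o=ctrl.get_obs(); np.save("p4.npy",np.r_[o["ee_pos"],o["orientation"]])
cv2.imwrite("pics/wrist4.png",ctrl.get_image("wrist")[:,:,::-1])
im=ctrl.get_image("side")[150:280,200:380,::-1]
cv2.imwrite("pics/side4.png",cv2.resize(im,None,fx=4,fy=4,interpolation=cv2.INTER_CUBIC))
```

```text
pos [ 431.25 -177.97   49.4 ] delta cm [0.055 0.04  0.081] rot [ 0.003  -0.001   0.0021] ft [ 1.07 -0.65  0.08] w 87.75865580507394 t 3.9667
```

View pics/wrist4.png

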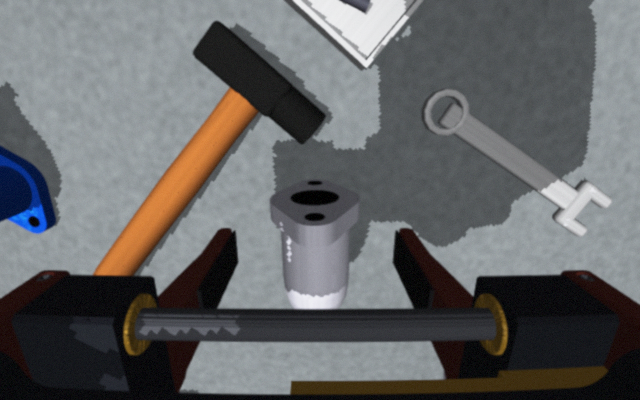

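View pics/side4.png

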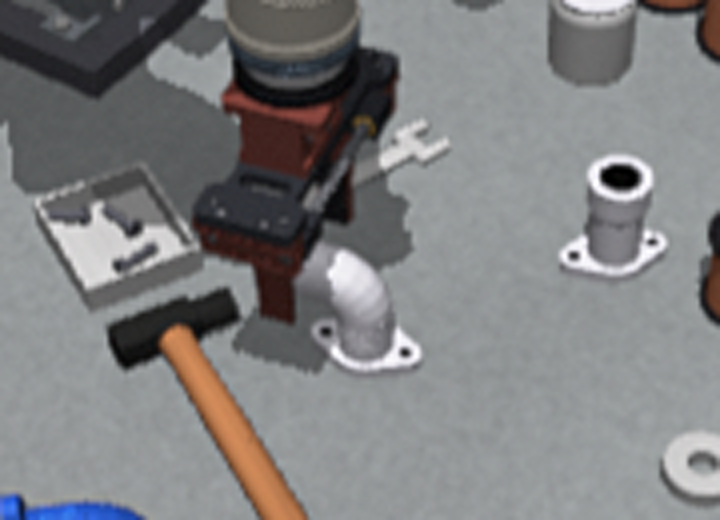

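The fingers straddle the pipe (pipe at columns 283–350 and flange at 271–360 in the wrist view), clear of the mallet head. I'll close the gripper.

carry_out(delta_pos=[[0,0,0],[0,0,0],[0,0,0],[0,0,0],[0,0,0],[0,0,0],[0,0,0],[0,0,0],[0,0,0],[0,0,0],[0,0,0],[0,0,0]], rotation=[[0,0,0],[0,0,0],[0,0,0],[0,0,0],[0,0,0],[0,0,0],[0,0,0],[0,0,0],[0,0,0],[0,0,0],[0,0,0],[0,0,0]], hand=255)

```text
t: 5.07
ee_pos: [429.4, -177.2, 47.3]
orientation: [-1.528, -0.431, 0.431]
ft_force: [1.6, 0.2, -1.1]
width: 37.2
```

Run:
```python
from h import *
delta([431.3,-177,49],.551)
o=ctrl.get_obs(); np.save("p5.npy",np.r_[o["ee_pos"],o["orientation"]])
cv2.imwrite("pics/wrist5.png",ctrl.get_image("wrist")[:,:,::-1])
```

```text
pos [ 429.43 -177.19   47.31] delta cm [ 0.169 -0.169 -0.082] rot [ 0.     -0.001   0.0001] ft [ 1.57  0.22 -1.05] w 37.228303623732224 t 5.0667
```

View pics/wrist5.png

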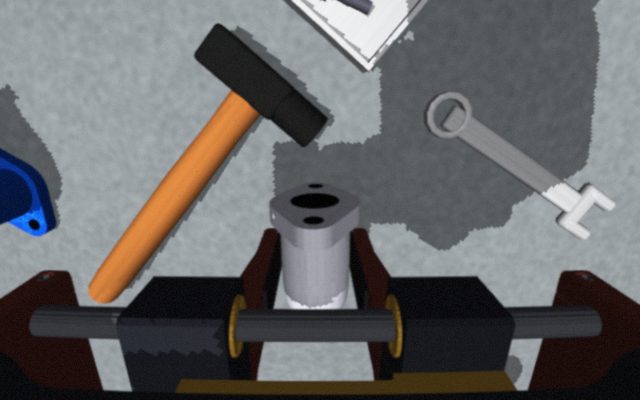

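carry_out(delta_pos=[[0,-0.5,0],[0,-1.5,0],[0,-2.5,0],[0,-4,0],[0,-5.5,0],[0,-7,0],[0,-8,0],[0,-9,0],[0,-9,0],[0,-9,0],[0,-9,0],[0,-9,0]], rotation=[[0,0,0],[0,0,0],[0,0,0],[0,0,0],[0,0,0],[0,0,0],[0,0,0],[0,0,0],[0,0,0],[0,0,0],[0,0,0],[0,0,0]])

```text
t: 6.12
ee_pos: [428.8, -176.9, 136.6]
orientation: [-1.526, -0.43, 0.432]
ft_force: [0.3, -0.6, -4.0]
width: 37.3
```

Run:
```python
from h import *
delta([431.3,-177,49],.551)
o=ctrl.get_obs(); np.save("p6.npy",np.r_[o["ee_pos"],o["orientation"]])
a=ctrl.get_image("wrist")[:,:,::-1]
cv2.imwrite("pics/wrist6.png",a)
cv2.imwrite("pics/c_w6.png",cv2.resize(a[170:320,235:400],None,fx=4.5,fy=4,interpolation=cv2.INTER_CUBIC) if 0 else cv2.resize(a[170:320,235:400],None,fx=4,fy=4,interpolation=cv2.INTER_CUBIC))
im=ctrl.get_image("side")[:,:,::-1]; cv2.imwrite("pics/side6.png",im)
im=im[100:240,190:360]
cv2.imwrite("pics/c_side6.png",cv2.resize(im,None,fx=4,fy=4,interpolation=cv2.INTER_CUBIC))
```

```text
pos [ 428.76 -176.94  136.61] delta cm [ 0.222  8.761 -0.149] rot [-0.0013 -0.001  -0.0009] ft [ 0.29 -0.56 -3.99] w 37.34536272028584 t 6.1167
```

View pics/c_w6.png

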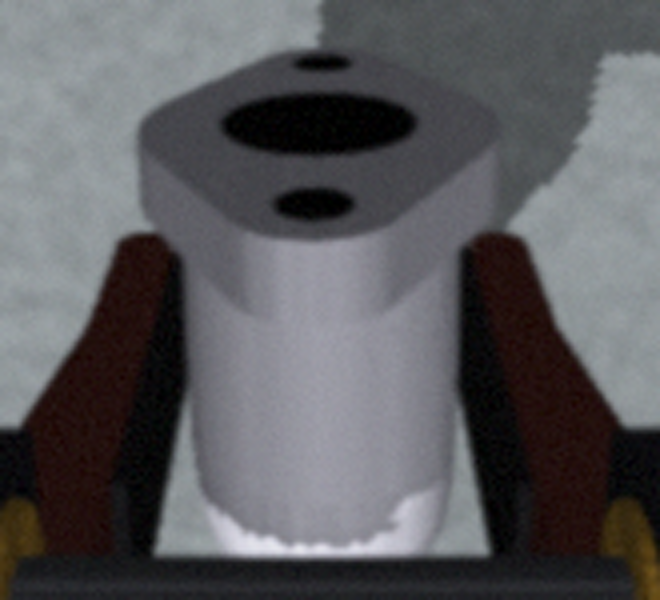

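View pics/c_side6.png

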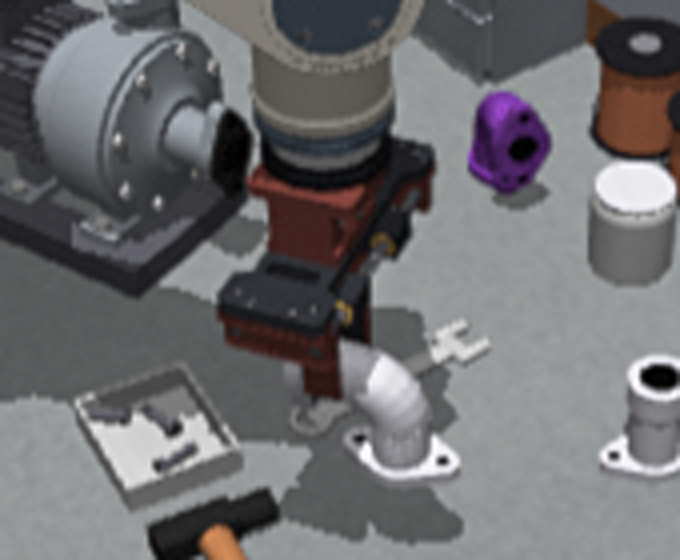

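```bash
cat > fit6.py <<'E'
from h import *
p=np.load("p6.npy");c=caminfo("wrist",(np.zeros(3),np.zeros(3)))  # tool frame as world
S=caminfo("side"); Rt=Ro.from_rotvec(p[3:]).as_matrix()
k=lambda x,y:cp(x,y,4,235,170)
obs=[(k(314,205),(0,0,29)),(k(322,63),(0,0,-29)),(k(319,124),(0,0,0)),(k(310,240),(0,0,39)),(k(322,50),(0,0,-39)),(k(138,140),(-24,0,0)),(k(500,137),(24,0,0))]
so=[(cp(362,440,4,190,100),(0,29-68,10-68)),(cp(443,460,4,190,100),(0,-29-68,10-68))]
# nominal: tool x=elbow x, tool y=-elbow z, tool z = elbow y
N=np.array([[1,0,0],[0,0,-1],[0,1,0.]])
def pts(v,P): return Ro.from_rotvec(v[3:6]).as_matrix()@(N@np.array(P,float))+v[:3]
def f(v,ws=0.5):
    r=[proj(c,pts(v,P))[0]-uv for uv,P in obs]
    r=[a*(1 if i<3 else .5) for i,a in enumerate(r)]
    for uv,P in so: r.append(ws*(proj(S,Rt@pts(v,P)+p[:3])[0]-uv-[-.7,0]))
    return np.concatenate(r)
if __name__=="__main__":
    for ws in (0,.3,.6):
        r=least_squares(f,[0,-19,28,0,0,0],args=(ws,)); print(r.x.round(4)); print(r.fun.reshape(-1,2).round(2).tolist())
E
python3 fit6.py
```

```text
[-4.60300e-01 -1.99724e+01  2.68788e+01 -9.00000e-04 -1.27000e-02
 -1.71000e-02]
[[-0.07, 0.4], [0.01, 0.85], [-0.11, 0.28], [0.2, 0.32], [0.13, -0.02], [0.12, -1.68], [-0.1, -1.67], [-0.0, -0.0], [0.0, 0.0]]
[-4.58000e-01 -2.01359e+01  2.69314e+01 -1.50000e-03 -1.40000e-02
 -1.72000e-02]
[[-0.08, 0.39], [0.02, 0.87], [-0.11, 0.28], [0.19, 0.31], [0.14, -0.01], [0.1, -1.66], [-0.08, -1.7], [-0.2, -0.02], [0.03, 0.13]]
[-4.54200e-01 -2.02055e+01  2.69484e+01 -2.20000e-03 -1.63000e-02
 -1.75000e-02]
[[-0.09, 0.37], [0.04, 0.9], [-0.1, 0.29], [0.18, 0.3], [0.15, 0.01], [0.1, -1.6], [-0.06, -1.74], [-0.38, -0.08], [0.08, 0.19]]
```

```bash
cat >> h.py <<'E'
PORT=np.array([526.2,104.8,115.]);YAW=.355
FT=np.array([-.46,-20.4,26.9]); HD=.345
def tcp_for(dx,y,dz):  # face target in port frame
    h=HD;Rt=np.array([[np.cos(h),0,-np.sin(h)],[np.sin(h),0,np.cos(h)],[0,-1,0]])
    a=YAW;Rp=np.array([[np.cos(a),-np.sin(a),0],[np.sin(a),np.cos(a),0],[0,0,1]])
    return PORT+Rp@np.array([dx,y,dz])-Rt@FT
E
python3 - <<'E'
from h import *
t=tcp_for(0,-45,0);print(t);delta([t[0],t[1],136.6],HD)
E
```

```text
[551.37195176  37.4465488   94.6       ]
pos [ 428.86 -176.98  136.62] delta cm [ 2.1653e+01 -3.0000e-03  1.1875e+01] rot [-0.0012  0.2051 -0.0011] ft [ 0.15  0.18 -3.59] w 37.141478374447914 t 6.2167
```

carry_out(delta_pos=[[1,0,0.5],[3,0,1.6],[5.5,0,3],[8.5,0,4.6],[11.5,0,6.3],[14.5,0,8],[17,0,9.4],[19.2,0,10.6],[20.8,0,11.5],[21.65,0,11.9],[21.65,0,11.9],[21.65,0,11.9]], rotation=[[0,0.01,0],[0,0.03,0],[0,0.06,0],[0,0.09,0],[0,0.12,0],[0,0.15,0],[0,0.18,0],[0,0.2,0],[0,0.205,0],[0,0.205,0],[0,0.205,0],[0,0.205,0]])

```text
t: 7.22
ee_pos: [551.1, 37.2, 136.7]
orientation: [-1.554, -0.27, 0.273]
ft_force: [-0.4, 0.2, -4.0]
width: 37.1
```

Run:
```python
from h import *
delta(tcp_for(0,-45,0),HD)
```

```text
pos [551.13  37.15 136.73] delta cm [0.039 4.213 0.019] rot [-0.0001  0.0011 -0.0015] ft [-0.42  0.24 -3.99] w 37.14287289572656 t 7.2167
```

carry_out(delta_pos=[[0.04,0.7,0],[0.04,1.5,0],[0.04,2.5,0],[0.04,3.4,0],[0.04,4.2,0],[0.04,4.2,0],[0.04,4.2,0],[0.04,4.2,0],[0.04,4.2,0]], rotation=[[0,0,0],[0,0,0],[0,0,0],[0,0,0],[0,0,0],[0,0,0],[0,0,0],[0,0,0],[0,0,0]])

```text
t: 7.97
ee_pos: [552.5, 37.6, 95.7]
orientation: [-1.554, -0.271, 0.27]
ft_force: [0.6, -0.6, -3.4]
width: 37.1
```

Run:
```python
from h import *
delta(tcp_for(0,-45,0),HD)
o=ctrl.get_obs(); np.save("p7.npy",np.r_[o["ee_pos"],o["orientation"]])
a=ctrl.get_image("wrist")[:,:,::-1]
cv2.imwrite("pics/wrist7.png",a)
for n in("side","top"): cv2.imwrite(f"pics/{n}7.png",ctrl.get_image(n)[:,:,::-1])
im=cv2.imread("pics/side7.png")[80:200,180:330]
cv2.imwrite("pics/c_side7.png",cv2.resize(im,None,fx=5,fy=5,interpolation=cv2.INTER_CUBIC))
```

```text
pos [552.54  37.57  95.72] delta cm [-0.114  0.112  0.028] rot [0.0003 0.     0.0008] ft [ 0.56 -0.6  -3.4 ] w 37.05075160843954 t 7.9667
```

View pics/wrist7.png

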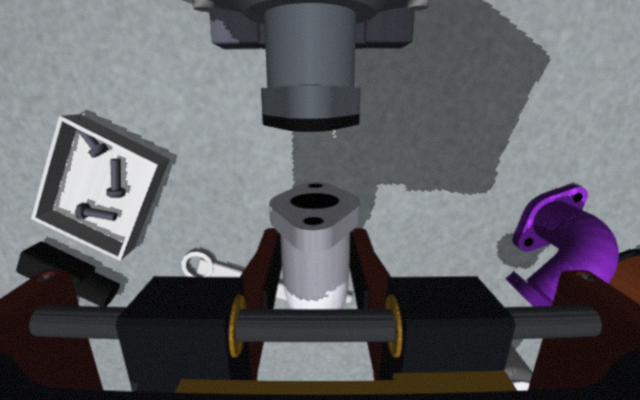

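View pics/c_side7.png

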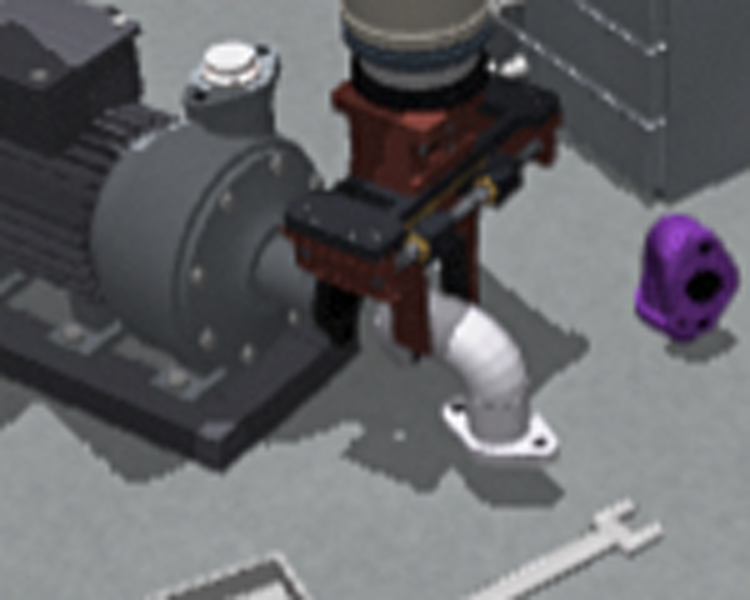

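The elbow's face is at (314,200) in the wrist picture, with the port's gasket edge in front of it at about (310,125), from column 262 to 359. I'll refine the port in the same picture.

Run:
```python
import cv2
a=cv2.imread("pics/wrist7.png")
cv2.imwrite("pics/c_w7.png",cv2.resize(a[75:145,250:370],None,fx=6,fy=6,interpolation=cv2.INTER_CUBIC))
cv2.imwrite("pics/c_w7b.png",cv2.resize(a[170:320,235:400],None,fx=4,fy=4,interpolation=cv2.INTER_CUBIC))
```

```text
(no output)
```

View pics/c_w7.png

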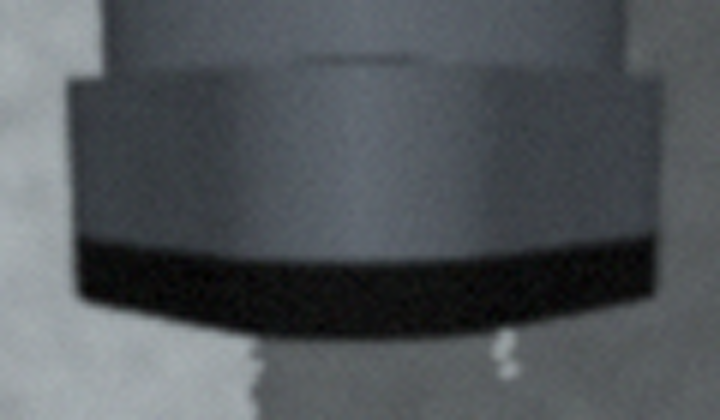

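View pics/c_w7b.png

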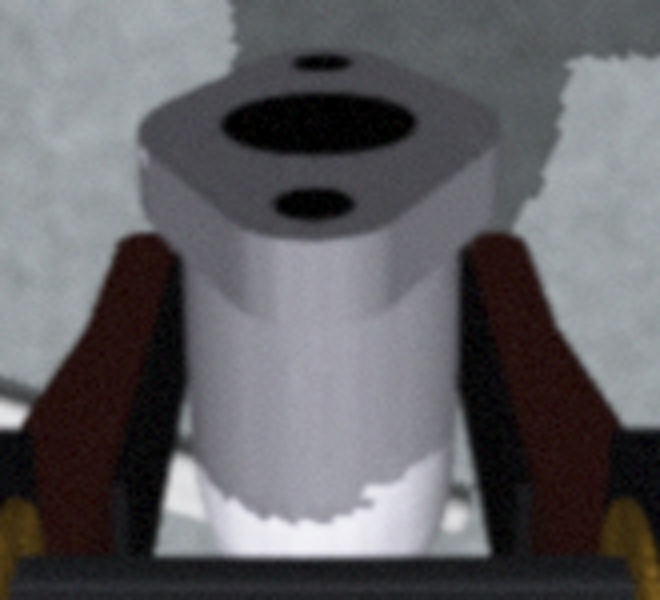

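Run:
```python
from h import *
p=np.load("p7.npy");W=caminfo("wrist",(p[:3],p[3:]))
k=lambda x,y:cp(x,y,6,250,75)
obs=[(k(80,297),(-24,-5,0)),(k(656,292),(24,-5,0)),(k(78,237),(-24,0,0)),(k(656,234),(24,0,0)),(k(365,263),(0,0,39)),(k(365,339),(0,-5,39))]
def f(v): return np.concatenate([proj(W,place(np.array(P)+[0,0,v[3]],v))[0]-uv for uv,P in obs])
r=least_squares(f,[526,105,.35,115]);print(r.x.round(3),r.fun.reshape(-1,2).round(2).tolist())
J=r.jac;print(np.sqrt(np.diag(np.linalg.inv(J.T@J)))*.5)
def g(v): return np.concatenate([proj(W,place(np.array(P)+[0,0,115],v))[0]-uv for uv,P in obs])
r=least_squares(g,[526,105,.35]);print(r.x.round(3),r.fun.reshape(-1,2).round(2).tolist())
R=Ro.from_rotvec(p[3:]).as_matrix(); q=r.x
print("port in tool",R.T@(np.r_[q[:2],115]-p[:3]),"face in tool (fit)",FT)
# overlays side
c=caminfo("side")
im=cv2.imread("pics/side7.png")
```

```text
[5.26224e+02 1.04855e+02 3.50000e-01 1.14019e+02] [[0.44, -0.2], [0.02, -0.01], [0.27, -0.39], [0.33, -0.54], [-0.47, 0.14], [-0.34, 0.73]]
[0.09331305 0.10869538 0.00505748 0.83677312]
[5.26212e+02 1.04925e+02 3.50000e-01] [[0.16, -0.18], [0.31, 0.01], [-0.02, -0.43], [0.62, -0.58], [-0.48, 0.13], [-0.34, 0.82]]
port in tool [ -1.98063096 -19.29931502  72.28942967] face in tool (fit) [ -0.46 -20.4   26.9 ]
```

Run:
```python
from h import *
for _ in range(3):
    delta(tcp_for(0,-15,0),.340); ctrl.get_image("wrist")
delta(tcp_for(0,-15,0),.340)
```

```text
pos [552.48  37.6   95.79] delta cm [-0.139  0.118  3.023] rot [0.0003 0.0051 0.0008] ft [-0.36  0.49 -3.48] w 37.54230662893104 t 8.1167
pos [552.44  37.62  95.78] delta cm [-0.136  0.117  3.02 ] rot [0.0002 0.0051 0.0008] ft [-0.31 -0.63 -3.21] w 37.011254356665944 t 8.1667
pos [552.33  37.61  95.67] delta cm [-0.125  0.106  3.017] rot [0.0002 0.0051 0.0006] ft [ 0.09 -0.21 -2.97] w 37.35218195306542 t 8.2167
pos [552.27  37.59  95.61] delta cm [-0.119  0.101  3.017] rot [0.0001 0.0051 0.0005] ft [-0.13 -0.66 -3.31] w 37.08728767298496 t 8.2667
```

carry_out(delta_pos=[[-0.05,0,0.3],[-0.05,0,0.9],[-0.05,0,1.5],[-0.05,0,2.1],[-0.05,0,2.6],[-0.05,0,3.0],[-0.05,0,3.0],[-0.05,0,3.0],[-0.05,0,3.0],[-0.05,0,3.0],[-0.05,0,3.0],[-0.05,0,3.0]], rotation=[[0,0.005,0],[0,0.005,0],[0,0.005,0],[0,0.005,0],[0,0.005,0],[0,0.005,0],[0,0.005,0],[0,0.005,0],[0,0.005,0],[0,0.005,0],[0,0.005,0],[0,0.005,0]])

```text
t: 9.27
ee_pos: [541.6, 65.4, 95.3]
orientation: [-1.554, -0.267, 0.267]
ft_force: [-0.7, 0.3, -3.2]
width: 37.2
```

Run:
```python
from h import *
delta(tcp_for(0,-5,0),.340)
o=ctrl.get_obs(); np.save("p8.npy",np.r_[o["ee_pos"],o["orientation"]])
a=ctrl.get_image("wrist")[:,:,::-1]
cv2.imwrite("pics/wrist8.png",a)
cv2.imwrite("pics/c_w8.png",cv2.resize(a[100:260,235:400],None,fx=4,fy=3.7,interpolation=cv2.INTER_CUBIC) if 0 else cv2.resize(a[110:260,235:400],None,fx=4,fy=4,interpolation=cv2.INTER_CUBIC))
cv2.imwrite("pics/side8.png",ctrl.get_image("side")[:,:,::-1])
im=cv2.imread("pics/side8.png")[110:190,200:320]
cv2.imwrite("pics/c_side8.png",cv2.resize(im,None,fx=6,fy=6,interpolation=cv2.INTER_CUBIC))
```

```text
pos [541.57  65.4   95.33] delta cm [-0.069  0.073  1.037] rot [ 0.     -0.0004  0.    ] ft [-0.7   0.29 -3.17] w 37.188557817152514 t 9.2667
```

View pics/c_w8.png

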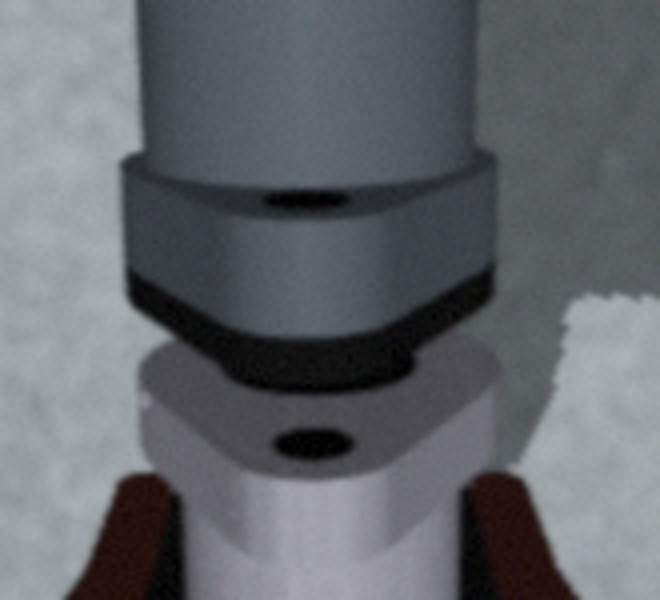

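View pics/c_side8.png

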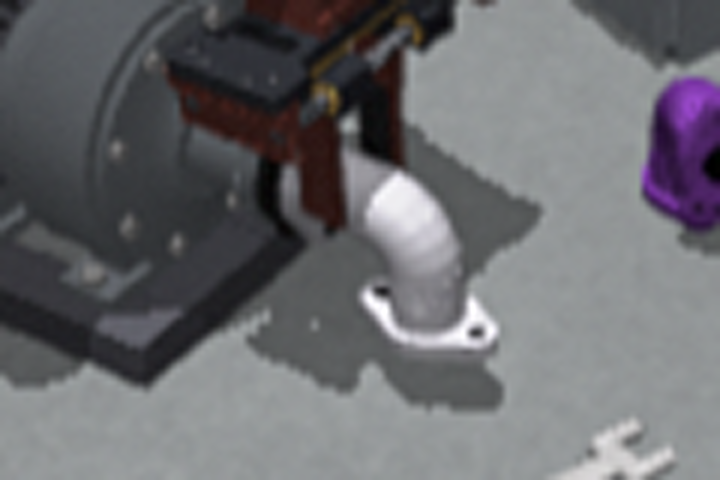

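Run:
```python
from h import *
c=caminfo("wrist",(np.zeros(3),np.zeros(3)))
k=lambda x,y:cp(x,y,4,235,110)
N=np.array([[1,0,0],[0,0,-1],[0,1,0.]])
def fit(obs,w=None):
    def f(v): return np.concatenate([(proj(c,Ro.from_rotvec([v[5],v[3],v[4]]).as_matrix()@(N@np.array(P,float))+v[:3])[0]-uv) for uv,P in obs])
    g=lambda v:np.r_[f(v),v[5]/.01*.3]
    r=least_squares(g,[0,-19,28,0,0,0],loss="soft_l1",f_scale=.5);J=r.jac
    print(r.x.round(3),"sd",(np.sqrt(np.diag(np.linalg.inv(J.T@J)))*.5).round(3)); print(r.fun[:-1].reshape(-1,2).round(2).tolist())
print("port");fit([(k(129,301),(-24,-5,0)),(k(495,292),(24,-5,0)),(k(127,270),(-24,0,0)),(k(495,263),(24,0,0)),(k(306,338),(0,0,39)),(k(312,392),(0,-5,39))])
print("elbow");fit([(k(314,443),(0,0,29)),(k(138,382),(-24,0,0)),(k(500,379),(24,0,0)),(k(310,479),(0,0,39)),(k(319,124+240),(0,0,0)),(k(322,63+240),(0,0,-29))])
```

```text
port
[-1.4520e+00 -1.9588e+01  4.0965e+01 -2.6000e-02  1.0000e-03 -2.6000e-02] sd [0.129 0.892 0.373 0.013 0.007 0.011]
[[0.1, 0.66], [-0.07, 0.48], [-0.03, -0.89], [0.01, -1.61], [0.55, 1.25], [-0.59, -0.44]]
elbow
[-4.6100e-01 -2.0516e+01  2.7146e+01  4.0000e-03 -1.9000e-02 -9.0000e-03] sd [0.13  1.264 0.485 0.141 0.005 0.009]
[[-0.21, 0.32], [0.06, -4.77], [-0.06, -3.23], [0.2, 0.13], [-0.11, 0.13], [0.11, 1.04]]
```

carry_out(delta_pos=[[-0.06,0.04,0],[-0.13,0.07,0.1],[-0.13,0.07,0.25],[-0.13,0.07,0.4],[-0.13,0.07,0.55],[-0.13,0.07,0.7],[-0.13,0.07,0.7],[-0.13,0.07,0.7],[-0.13,0.07,0.7],[-0.13,0.07,0.7],[-0.13,0.07,0.7],[-0.13,0.07,0.7]], rotation=[[0,0,0.007],[0,0,0.015],[0,0,0.015],[0,0,0.015],[0,0,0.015],[0,0,0.015],[0,0,0.015],[0,0,0.015],[0,0,0.015],[0,0,0.015],[0,0,0.015],[0,0,0.015]])

```text
t: 10.37
ee_pos: [538.0, 71.7, 94.6]
orientation: [-1.557, -0.255, 0.278]
ft_force: [-0.3, 0.2, -3.3]
width: 37.2
```

```bash
cat >> h.py <<'E'
def st():
    o=ctrl.get_obs();a=.351;Rp=np.array([[np.cos(a),-np.sin(a),0],[np.sin(a),np.cos(a),0],[0,0,1]])
    print("t",o["t"],"F pump",(Rp.T@o["ft_force"]).round(2),"face-port",(Rp.T@(o["ee_pos"]+Ro.from_rotvec(o["orientation"]).as_matrix()@FT-PORT)).round(2),"M",o["moment"].round(2),"w",round(o["width"],2))
E
python3 - <<'E'
from h import *
delta(tcp_for(0,-5,0),.340);st()
a=ctrl.get_image("wrist")[:,:,::-1]
cv2.imwrite("pics/c_w9.png",cv2.resize(a[110:260,235:400],None,fx=4,fy=4,interpolation=cv2.INTER_CUBIC))
st()
E
```

```text
pos [537.96  71.68  94.64] delta cm [0.063 0.003 0.325] rot [ 0.     -0.0001 -0.015 ] ft [-0.32  0.2  -3.27] w 37.19037314970198 t 10.3667
t 10.3667 F pump [-0.23  0.3  -3.27] face-port [-0.2  -8.25  0.05] M [0.03 0.01 0.02] w 37.19
t 10.4167 F pump [-0.45 -0.32 -4.35] face-port [-0.17 -8.22  0.06] M [ 0.02  0.03 -0.01] w 37.03
```

View pics/c_w9.png

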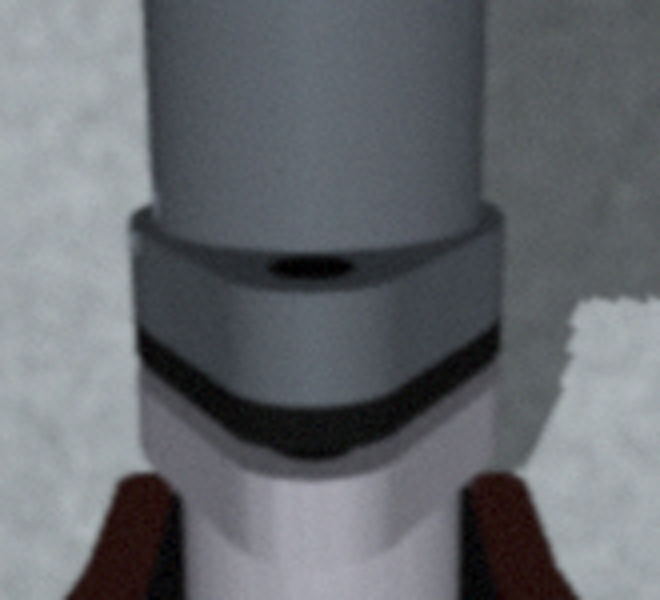

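The flanges now line up in the wrist view: port at columns 137–500, elbow at 140–498. About 3 mm of gap is left, so I'll advance gently.

carry_out(delta_pos=[[0,0,0.05],[0,0,0.1],[0,0,0.15],[0,0,0.2],[0,0,0.25],[0,0,0.3],[0,0,0.3],[0,0,0.3],[0,0,0.3],[0,0,0.3]], rotation=[[0,0,0],[0,0,0],[0,0,0],[0,0,0],[0,0,0],[0,0,0],[0,0,0],[0,0,0],[0,0,0],[0,0,0]])

```text
t: 11.25
ee_pos: [537.0, 74.6, 94.6]
orientation: [-1.557, -0.255, 0.278]
ft_force: [0.1, -1.2, -3.3]
width: 37.8
```

Run:
```python
from h import *
st()
```

```text
t 11.25 F pump [-0.35 -1.13 -3.26] face-port [-0.11 -5.18  0.05] M [-0.11  0.06 -0.01] w 37.81
```

carry_out(delta_pos=[[0,0,0.03],[0,0,0.06],[0,0,0.1],[0,0,0.1],[0,0,0.1],[0,0,0.1]], rotation=[[0,0,0],[0,0,0],[0,0,0],[0,0,0],[0,0,0],[0,0,0]])

```text
t: 11.75
ee_pos: [536.7, 75.3, 94.7]
orientation: [-1.557, -0.255, 0.278]
ft_force: [0.2, -3.6, -3.4]
width: 37.8
```

Run:
```python
from h import *
st()
```

```text
t 11.75 F pump [-1.04 -3.42 -3.39] face-port [-0.14 -4.39  0.06] M [-0.72 -0.12 -0.01] w 37.76
```

carry_out(delta_pos=[[0,0,0.03],[0,0,0.06],[0,0,0.1],[0,0,0.1],[0,0,0.1],[0,0,0.1],[0,0,0.1],[0,0,0.1]], rotation=[[0,0,0],[0,0,0],[0,0,0],[0,0,0],[0,0,0],[0,0,0],[0,0,0],[0,0,0]])

```text
t: 12.42
ee_pos: [536.5, 75.9, 94.7]
orientation: [-1.558, -0.256, 0.279]
ft_force: [1.2, -7.6, -3.1]
width: 37.5
```

Run:
```python
from h import *
st()
```

```text
t 12.4167 F pump [-1.49 -7.56 -3.08] face-port [-0.13 -3.77  0.07] M [-1.25 -0.17 -0.04] w 37.51
```

carry_out(delta_pos=[[0,0,0.03],[0,0,0.06],[0,0,0.1],[0,0,0.1],[0,0,0.1],[0,0,0.1],[0,0,0.1],[0,0,0.1]], rotation=[[0,0,0],[0,0,0],[0,0,0],[0,0,0],[0,0,0],[0,0,0],[0,0,0],[0,0,0]])

```text
t: 13.08
ee_pos: [536.3, 76.4, 94.7]
orientation: [-1.558, -0.256, 0.279]
ft_force: [1.5, -9.4, -3.7]
width: 37.4
```

Run:
```python
from h import *
st()
a=ctrl.get_image("wrist")[:,:,::-1];st()
cv2.imwrite("pics/c_w10.png",cv2.resize(a[110:260,235:400],None,fx=4,fy=4,interpolation=cv2.INTER_CUBIC))
im=ctrl.get_image("side")[:,:,::-1];st()
cv2.imwrite("pics/c_side10.png",cv2.resize(im[90:190,190:320],None,fx=6,fy=6,interpolation=cv2.INTER_CUBIC))
```

```text
t 13.0833 F pump [-1.84 -9.35 -3.7 ] face-port [-0.15 -3.22  0.03] M [-1.67 -0.3  -0.07] w 37.43
t 13.1333 F pump [-0.93 -9.69 -3.05] face-port [-0.15 -3.21  0.05] M [-1.62 -0.29 -0.03] w 37.32
t 13.1833 F pump [-0.86 -9.58 -3.75] face-port [-0.15 -3.24  0.04] M [-1.68 -0.34 -0.04] w 37.5
```

View pics/c_w10.png

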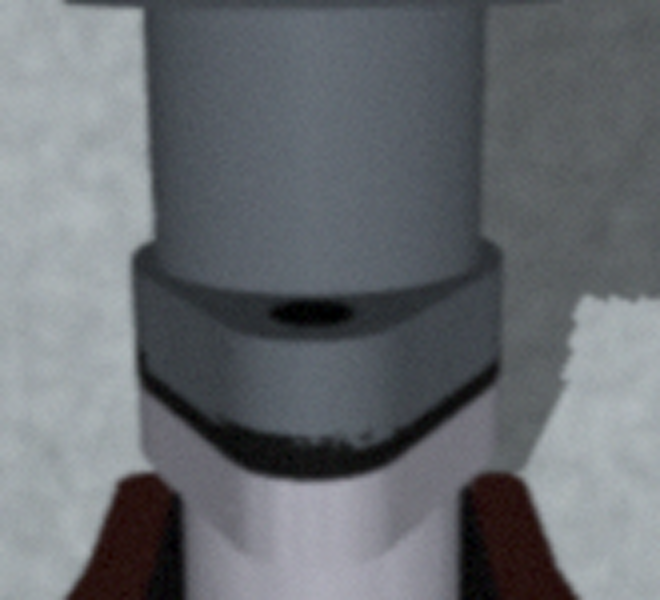

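View pics/c_side10.png

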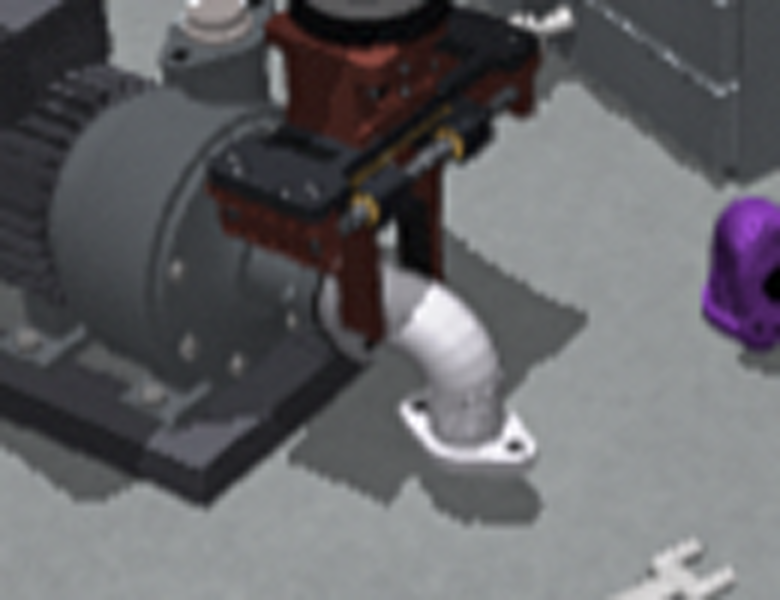

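carry_out(delta_pos=[[0,0,0.02],[0,0,0.04],[0,0,0.07],[0,0,0.07],[0,0,0.07],[0,0,0.07],[0,0,0.07],[0,0,0.07],[0,0,0.07],[0,0,0.07],[0,0,0.07],[0,0,0.07]], rotation=[[0,0,0],[0,0,0],[0,0,0],[0,0,0],[0,0,0],[0,0,0],[0,0,0],[0,0,0],[0,0,0],[0,0,0],[0,0,0],[0,0,0]])

```text
t: 14.18
ee_pos: [536.2, 76.8, 94.7]
orientation: [-1.559, -0.256, 0.279]
ft_force: [2.8, -11.4, -4.0]
width: 37.3
```

Run:
```python
from h import *
st()
im=ctrl.get_image("side")[:,:,::-1];cv2.imwrite("pics/side11.png",im);st()
W=ctrl.get_image("wrist")[:,:,::-1];cv2.imwrite("pics/wrist11.png",W);st()
# predicted lower flange when fitted, compare in side view (bias about -0.7 px)
S=caminfo("side");q=[526.2,104.9,.351]
O=oval(0); s=6;X,Y=190,90
im=cv2.resize(im[90:190,190:320],None,fx=s,fy=s,interpolation=cv2.INTER_CUBIC)
f=-5+2.4
for P in (O[:,[0,2,1]]+[0,f-68,57],O+[0,f-10,115]):
    uv=((proj(S,place(P,q))+[.7,0]-[X,Y]+.5)*s).astype(int);cv2.polylines(im,[uv[:,None]],True,(0,255,0),1)
for y in (29,-29):
    uv=((proj(S,place((0,f-68+y,57),q))[0]+[.7,0]-[X,Y]+.5)*s).astype(int);cv2.circle(im,tuple(int(a) for a in uv),3,(0,0,255),1)
cv2.imwrite("pics/ov11.png",im)
```

```text
t 14.1833 F pump [ -1.32 -11.64  -4.01] face-port [-0.14 -2.81  0.04] M [-2.02 -0.35 -0.09] w 37.26
t 14.2333 F pump [ -0.84 -11.87  -3.99] face-port [-0.13 -2.85  0.07] M [-2.   -0.41 -0.1 ] w 37.41
t 14.2833 F pump [ -1.8  -11.08  -3.53] face-port [-0.13 -2.85  0.05] M [-2.   -0.34  0.01] w 37.33
```

View pics/ov11.png

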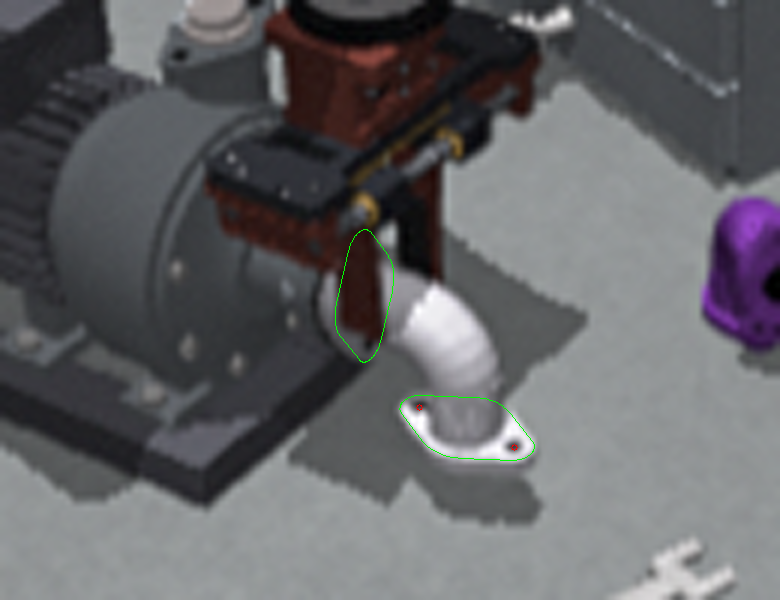

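The force is about 11.7 N, and the predicted fitted outline and holes fall on the real lower flange (holes at crop (420,407) and (514,446)). I'll hold for 4 s.

carry_out(delta_pos=[[0,0,0],[0,0,0],[0,0,0],[0,0,0],[0,0,0],[0,0,0],[0,0,0],[0,0,0],[0,0,0],[0,0,0],[0,0,0],[0,0,0]], rotation=[[0,0,0],[0,0,0],[0,0,0],[0,0,0],[0,0,0],[0,0,0],[0,0,0],[0,0,0],[0,0,0],[0,0,0],[0,0,0],[0,0,0]])

```text
t: 15.28
ee_pos: [536.2, 76.7, 94.7]
orientation: [-1.559, -0.256, 0.279]
ft_force: [2.2, -11.7, -3.7]
width: 37.4
```

carry_out(delta_pos=[[0,0,0],[0,0,0],[0,0,0],[0,0,0],[0,0,0],[0,0,0],[0,0,0],[0,0,0],[0,0,0],[0,0,0],[0,0,0],[0,0,0]], rotation=[[0,0,0],[0,0,0],[0,0,0],[0,0,0],[0,0,0],[0,0,0],[0,0,0],[0,0,0],[0,0,0],[0,0,0],[0,0,0],[0,0,0]])

```text
t: 16.28
ee_pos: [536.2, 76.7, 94.7]
orientation: [-1.559, -0.256, 0.279]
ft_force: [1.5, -11.3, -3.6]
width: 37.5
```

carry_out(delta_pos=[[0,0,0],[0,0,0],[0,0,0],[0,0,0],[0,0,0],[0,0,0],[0,0,0],[0,0,0],[0,0,0],[0,0,0],[0,0,0],[0,0,0]], rotation=[[0,0,0],[0,0,0],[0,0,0],[0,0,0],[0,0,0],[0,0,0],[0,0,0],[0,0,0],[0,0,0],[0,0,0],[0,0,0],[0,0,0]])

```text
t: 17.28
ee_pos: [536.2, 76.7, 94.7]
orientation: [-1.559, -0.256, 0.279]
ft_force: [2.5, -11.0, -2.6]
width: 37.4
```

carry_out(delta_pos=[[0,0,0],[0,0,0],[0,0,0],[0,0,0],[0,0,0],[0,0,0],[0,0,0],[0,0,0],[0,0,0],[0,0,0],[0,0,0],[0,0,0]], rotation=[[0,0,0],[0,0,0],[0,0,0],[0,0,0],[0,0,0],[0,0,0],[0,0,0],[0,0,0],[0,0,0],[0,0,0],[0,0,0],[0,0,0]])

```text
t: 18.28
ee_pos: [536.2, 76.7, 94.7]
orientation: [-1.559, -0.256, 0.279]
ft_force: [2.2, -11.3, -2.9]
width: 37.1
```

Run:
```python
from h import *
st()
a=ctrl.get_image("wrist")[:,:,::-1];st()
cv2.imwrite("pics/c_w12.png",cv2.resize(a[110:260,235:400],None,fx=4,fy=4,interpolation=cv2.INTER_CUBIC))
```

```text
t 18.2833 F pump [ -1.79 -11.4   -2.93] face-port [-0.15 -2.84  0.04] M [-1.97 -0.38 -0.1 ] w 37.13
t 18.3333 F pump [ -1.36 -11.3   -4.41] face-port [-0.12 -2.83  0.06] M [-1.95 -0.37 -0.04] w 37.09
```

View pics/c_w12.png

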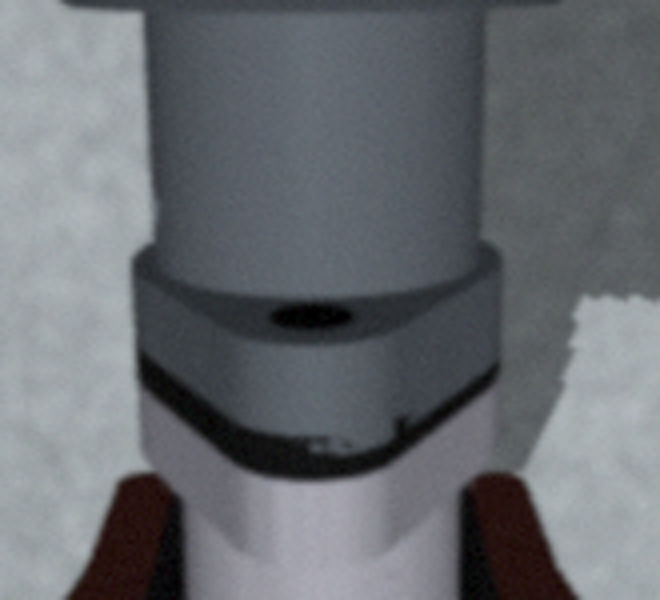

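Run:
```python
from h import *
ctrl.close_job();st()
```

```text
the job is handed in; nothing more can be done
the job is handed in; nothing more can be done
```

I picked up the bare aluminium elbow by its level pipe, lifted it, and pressed it flange to flange on the suction-port gasket. I held it there for about 4 s and handed the job in at about 18 s, still gripping and pressing. No verdict was reported.

**Last checks, just before handing in:**
- **Push:** it stayed steady at 11 to 12 N, and the highest force read at any check was about 12 N.
- **Position:** by the arm's pose, the face centre was within 0.2 mm of the port axis sideways and in height. The wrist picture put the two flanges in line within about 1 mm. The face was 2.8 mm from the metal port, so the gasket was squeezed about 2.2 mm.
- **Clearance:** the lower flange was about 47 mm above the bench. In the side view its outline and holes fell where a fitted elbow should be.
- **Bystanders:** I saw nothing moved or touched, but I did not measure their positions again at the end.

**Small disagreements:**
- **Gasket looks uneven:** in the last wrist view it looked slightly thicker on the left than the right. That could mean a yaw error of up to about 0.03 rad, against the 0.07 rad limit. The moment about the vertical was close to zero, so I left it.
- **Camera offset:** the side camera drew points about 1 pixel to the left of the wrist-camera fit. I took this as calibration error and relied on the wrist camera.

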